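# Set the plate's overhang to the gauge and hold it

## Robot

A 7-joint arm with a two-finger parallel gripper is mounted at the origin on the work surface. World frame = base frame: x ahead of the robot, y to its left, z up, the work surface at z = 0. Lengths are in m, angles in rad, forces in N, time in s.
With the tool pointing down it reaches from about 0.4 to 0.85 m from the base axis. Payload 4.5 kg.
Tool frame: the origin (TCP) lies at the very end of the fingers, on their centre line; the grasp point (between the pads) lies 19 mm behind it; z points along the fingers, x is the direction in which the jaws open and shut, and the axes are right-handed (so a half turn about z gives the same grasp; the last joint's range is limited). The gripper opens to 88 mm and grips with 3 to 60 N. Pads are 18 mm wide; open, the fingers measure 123 mm over their backs; the gripper's body (75 mm by 187 mm) begins 45 mm behind the grasp point.
Start: joints at [1.282, 0.689, -0.195, 1.565, 0.157, 0.902, -0.215], TCP at [0.198, -0.593, 0.239] pointing down, gripper open.
Joint ranges: [-3.01, 3.01], [-0.46, 2.08], [-1.47, 1.51], [0.13, 2.56], [-1, 4.14], [0.04, 2.09], [-2.66, 2.66]. Speed limits (rad/s): [2.57, 2.57, 3.14, 3.14, 3.14, 3.14, 3.14].

## Interface

Orientations are given as a unit quaternion [x, y, z, w].
In Python, from plant import * gives the robot as it stands.
- The arm moves only by the tool apply_moves, never from a script. Its argument "series" is a list of rows, each an object of numbers: "x", "y", "z": the shift along the tool's x, y, z in units of 80 cm (1.0 is 80 cm); "wx", "wy", "wz": the turn, a rotation vector about the tool's x, y, z in units of pi rad (1.0 is pi rad); "fingers": the opening, from -1 (shut) to 1 (fully open), so that 0 is half open. In form: [{"x": .., "y": .., "z": .., "wx": .., "wy": .., "wz": .., "fingers": ..}, ...]. A call has 1 to 8 rows; each row shifts and turns the pose as measured when the row begins, along the tool's axes as they then stand; what a row does not reach is not made up. A row lasts 1/8 s, in which the tool goes at most 62.5 mm and 10.7 degrees, less where a joint would pass 70% of its speed; a pose out of reach is approached as far as the arm can. A call with a number of a shift or a turn outside -1 to 1 is refused whole. A call with a gripper value outside its range is refused whole. The fingers move at their own pace and stop on an object; "force" is the grip in N (left out, the last holds). Time passes only in rows, so rows that do not move let the fingers close. It gives the time, the measured TCP pose, the force and the opening at its end, in the units of the state.
- get_state(): the state, without advancing time (a new reading comes with each control period).
- snapshot(name): name is "scene" or "top" or "wrist"; returns (picture, depth): 480x640x3 uint8, red, green, blue; 480x640 float32, m along the optical axis (not along the pixel's ray), 0 where there is no reading.
- camera_model(name): a dict with "camera_matrix" (3x3 intrinsics, pixels), "dist_coeffs" ([k1, k2, p1, p2, k3] as OpenCV has them; the pictures are not rectified), "world_from_camera" (4x4, takes a point from camera to world coordinates). Camera axes: x right, y up, looking along -z (the intrinsics and any distortion apply to the point x, -y, -z); pixel columns grow to the right and rows downward; lengths in m; the calibration is good to about 2 mm. A picture is of the moment at which its call begins: read the wrist's pose just before it. camera_model takes no time and is no camera call; for the wrist camera it gives the pose at the moment of the call.
- finish_job(): hands the job in, once; it reports no verdict.
The state is a dict: "clock": time; "q": joint angles; "qd": joint speeds; "joint_torque": joint torques, N m; "tool_pos": TCP position; "eef_rot": TCP orientation; "contact_force": force on the tool from outside, world axes, zero at the start; "moment": the same for the moment, N m; "opening": opening from 0.0 (shut) to 1.0 (fully open).
Only numpy, scipy, OpenCV 4.12 (cv2) and the standard library are available. Lean on these libraries where they do the work, as an engineer would, in place of code of your own. Each camera call takes 0.05 s, during which the arm holds its last target. There are 200 camera calls.

## Task

Slide the blue gauge carriage along its rail until its red pointer is in line with the yellow size clip (within 5 mm) and leave it there; then slide the aluminium fixture plate outward between its guides, without lifting it, until its outer end lies right under the pointer (within 5 mm). With that much overhang the plate would tip over the edge, so finish while still holding it: gripper on the plate, plate level, lying on the block and still. Do not let the plate tip on the way and do not disturb the loose things on the bench or on the stand.

Things in the scene. Friction and masses are not known exactly. Their poses are not given: they have to be found in the camera images.
- stand: Fixed stand on a 12 mm dark base plate. x axis = outward (the way the plate slides), z up; origin on the bench below the middle of the green block's outer edge. Block: stand x -300 to 0 mm, 112 wide, top 92 mm above the bench, guide strips 6 mm high, 86 mm apart. Gauge rail along x at stand y -105 mm, x 5 to 290; white scale bar at stand y -151, top 78 mm above the bench
- carriage (a joint): slide of the blue gauge carriage along the gauge rail, in m: 0 at the inner end, growing outward (along the stand's x axis) to 0.225; pointer and fin lie at stand x = 30 mm + this value. About 2 N of friction; it stays where it is left
- carriage_grip (a point): centre of the carriage's black grip fin: 20 mm thick along the slide, 30 across, 50 high; centre 117 mm above the bench, foot on the blue saddle at 92 mm. The red pointer post stands 14 mm beyond the fin on the plate's side, so pinch the fin along the slide direction
- pointer_tip (a point): tip of the carriage's red pointer, a blade 4 mm wide (along the slide) that reaches over the near edge of the plate's path, its underside 111 mm above the bench (9 mm above the plate's top). Axes as the stand's
- size_clip: yellow clip on the white scale bar: a bar 5 mm wide (along the slide), 22 long, 12 high, with a 14 mm wide tab on the robot's side. Origin: middle of the bar's underside, axes as the stand's. The carriage is set when pointer and clip have the same stand x; the carriage passes it without touching
- plate: loose aluminium plate 320 x 80 x 10 mm with a black handle block on its tail, 0.5 to 1 kg in all, 3 mm play to each guide. Origin: centre of its underside, x axis outward to its free end, z up. Its centre of mass is about 169 mm from the outer end: with more overhang it tips unless held
- plate_handle (a point): centre of the plate's black handle block, 24 mm thick along the slide, 50 mm across it and 50 mm high, standing on the plate; the centre is 25 mm above the plate's top (127 mm above the bench) and 290 mm behind the plate's outer end. Pinch it along the slide direction
- plate_end (a point): middle of the top edge of the plate's outer end, axes as the plate's
- screw_a: loose bystander: cap screw standing on its head on the stand's base plate, 18 mm wide, 32 high; origin at its underside. Leave alone
- screw_b: loose bystander: a second such cap screw; origin at its underside. Leave alone
- wrench: loose bystander: wrench lying on the bench at the left; origin at its underside. Leave alone
- screwdriver: loose bystander: screwdriver lying on the bench at the right; origin at its underside. Leave alone
- oil_can: loose bystander: blue can 60 mm wide, 120 high, beyond the stand; origin at its underside. Leave alone
- pot: loose bystander: grey pot 72 mm wide, 70 high, at the right; origin at its underside. Leave alone
- vee_block: loose bystander: steel vee block 60 x 45 x 45 mm at the left; origin at its underside. Leave alone

How it is judged:
By the outcome, as a careful person would: the job done as asked, in the order asked, and still so for the second after the job is handed in, while the arm keeps its last pose, push and grip.
It also fails if it takes over 51 s, if anything falls off the work surface, if the arm or the gripper's body presses on something with over 40 N, if the wrist force passes 120 N, or if a joint passes its speed limit or range.

## Working session

There is one attempt and no reset: what is moved stays moved. The work goes in short steps, Python scripts to look and compute and a tool call to move; the robot and the scene stay as the last step left them, time stands still between calls to the robot, and variables do not carry over. Pictures are saved under pics/ and viewed, about 8 in all and at most 12, crops included, and the job is handed in when it is done.

Besides the shell and the picture viewer there is one more tool, called after "Emit:" as a command line: name --argument value ..., lists and objects as JSON in quotes. apply_moves: Moves the arm, as the interface text tells. Its arguments: {"type":"object","properties":{"series":{"type":"array","items":{"type":"object","properties":{"x":{"type":"number"},"y":{"type":"number"},"z":{"type":"number"},"wx":{"type":"number"},"wy":{"type":"number"},"wz":{"type":"number"},"fingers":{"type":"number"}}}},"force":{"type":"number"}},"required":["series"]}

```bash
mkdir -p pics
cat > h.py <<'E'
from plant import *
import numpy as np, cv2
from scipy.spatial.transform import Rotation as R
def snap(n,tag):
    m=camera_model(n); p,d=snapshot(n); cv2.imwrite(f'pics/{tag}.png',p[:,:,::-1]); np.savez(f'pics/{tag}.npz',p=p,d=d,K=m["camera_matrix"],D=m["dist_coeffs"],T=m["world_from_camera"]); return p,d
def load(tag): return np.load(f'pics/{tag}.npz')
def world(L,uv,z=None):
    """uv Nx2 pixels -> world; by depth, or on plane z"""
    uv=np.atleast_2d(np.array(uv,float)); K,D,T=L['K'],L['D'],np.array(L['T'])
    n=cv2.undistortPoints(uv.reshape(-1,1,2),np.array(K),np.array(D)).reshape(-1,2)
    ray=np.c_[n[:,0],-n[:,1],-np.ones(len(n))]
    if z is None:
        d=L['d'][uv[:,1].round().astype(int),uv[:,0].round().astype(int)]
        return (ray*d[:,None])@T[:3,:3].T+T[:3,3]
    r=ray@T[:3,:3].T; return T[:3,3]+r*((z-T[2,3])/r[:,2])[:,None]
def cloud(L):
    v,u=np.mgrid[0:480,0:640]; return world(L,np.c_[u.ravel(),v.ravel()]).reshape(480,640,3)
E
python3 - <<'E'
from h import *
s=get_state(); print({k:np.round(v,3) for k,v in s.items()})
snap('top','top0'); snap('scene','scene0')
E
```

```text
{'clock': np.float64(0.0), 'q': array([ 1.282,  0.69 , -0.195,  1.566,  0.157,  0.903, -0.215]), 'qd': array([ 0.001, -0.001,  0.001,  0.003, -0.003,  0.   ,  0.001]), 'joint_torque': array([ 1.0000e-03, -5.2756e+01, -1.2670e+00, -1.5343e+01, -5.3000e-02,
        7.0000e-03,  0.0000e+00]), 'tool_pos': array([ 0.198, -0.592,  0.238]), 'eef_rot': array([ 0.812, -0.584, -0.001, -0.   ]), 'contact_force': array([-0.112,  0.309,  0.175]), 'moment': array([ 0.033, -0.04 ,  0.027]), 'opening': np.float64(1.001)}
```

View pics/top0.png

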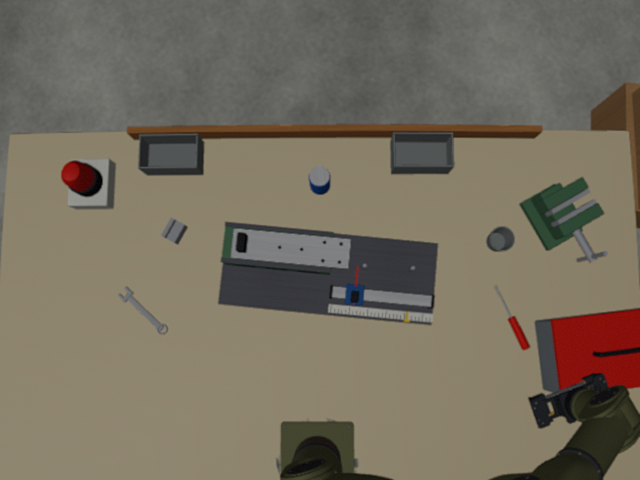

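View pics/scene0.png

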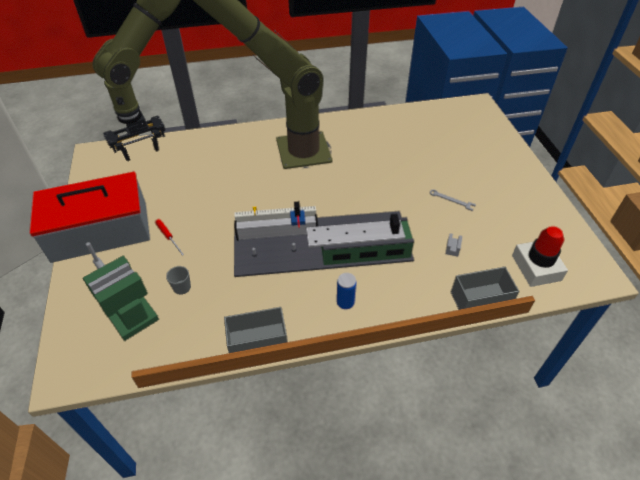

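Top view: the stand runs left to right, with outward pointing right. The handle is at (242,242), the plate's free end at x≈350, the carriage fin at (355,295), the clip at (407,317), and the screws at (365,265) and (412,268).

Run:
```python
from h import *
L=load('top0'); C=cloud(L); p=L['p'].astype(int)
print('base corners',world(L,[(226,222),(437,242),(432,324),(219,304)],0.012).round(3).tolist())
r,g,b=p[...,0],p[...,1],p[...,2]
sub=np.zeros((480,640),bool); sub[220:326,215:440]=1
def rep(n,m):
    v,u=np.where(m); print(n,m.sum(),'px',u.mean().round(1),v.mean().round(1),C[m].mean(0).round(4),C[m].min(0).round(3),C[m].max(0).round(3))
    return np.c_[u,v]
yel=sub&(r>150)&(g>110)&(b<90); uv=rep('clip',yel); print(world(L,uv,0.09).mean(0))
red=sub&(r>110)&(g<60)&(b<60); uv=rep('red',red); print(world(L,uv,0.113).round(3)[::4].tolist())
Z=C[...,2]
rep('fin top',sub&(Z>.130)&(Z<.16)&(np.arange(640)[None]>330))
rep('handle top',sub&(Z>.140)&(Z<.17)&(np.arange(640)[None]<260))
m=sub&(abs(Z-.102)<.006)&(g>130)&(np.arange(480)[:,None]<275); uv=rep('plate',m)
w=world(L,uv,.102)[:,:2].astype(np.float32); print(cv2.minAreaRect(w), cv2.boxPoints(cv2.minAreaRect(w)).round(4).tolist())
m=sub&(abs(Z-.078)<.008)&(g>130)&(np.arange(480)[:,None]>300); uv=rep('scale',m)
w=world(L,uv,.078)[:,:2].astype(np.float32);print(cv2.minAreaRect(w), cv2.boxPoints(cv2.minAreaRect(w)).round(4).tolist())
cv2.imwrite('pics/crop0.png',cv2.resize(L['p'][215:330,210:445,::-1],None,fx=3.4,fy=3.4,interpolation=cv2.INTER_CUBIC))
```

```text
base corners [[0.669, 0.259, 0.012], [0.609, -0.348, 0.012], [0.375, -0.328, 0.012], [0.433, 0.275, 0.012]]
clip 12 px 406.8 317.6 [ 0.3934 -0.2468  0.0926] [ 0.387 -0.25   0.086] [ 0.406 -0.241  0.099]
[ 0.39344194 -0.247153    0.09      ]
red 29 px 356.1 276.2 [ 0.5044 -0.1103  0.1125] [ 0.481 -0.117  0.02 ] [ 0.529 -0.107  0.122]
[[0.529, -0.113, 0.113], [0.521, -0.113, 0.113], [0.516, -0.113, 0.113], [0.51, -0.113, 0.113], [0.502, -0.11, 0.113], [0.491, -0.107, 0.113], [0.486, -0.107, 0.113], [0.481, -0.107, 0.113]]
fin top 88 px 354.6 296.2 [ 0.4496 -0.1046  0.1415] [ 0.435 -0.114  0.134] [ 0.464 -0.095  0.15 ]
handle top 184 px 240.1 241.6 [0.5939 0.1967 0.1512] [0.569 0.184 0.141] [0.62  0.211 0.161]
plate 97 px 296.5 242.3 [0.5978 0.0505 0.1022] [ 0.538 -0.092  0.097] [0.635 0.223 0.108]
((0.5822010040283203, 0.06676001846790314), (0.3153006136417389, 0.07755788415670395), 84.39176940917969) [[0.5281999707221985, -0.08630000054836273], [0.605400025844574, -0.09390000253915787], [0.6362000107765198, 0.2198999971151352], [0.5590000152587891, 0.227400004863739]]
scale 642 px 380.3 312.1 [ 0.4088 -0.1768  0.0781] [ 0.384 -0.318  0.07 ] [ 0.439 -0.035  0.086]
((0.4201345443725586, -0.17805591225624084), (0.2842129170894623, 0.04761973023414612), 84.88623809814453) [[0.3837999999523163, -0.3174999952316284], [0.4311999976634979, -0.32170000672340393], [0.45649999380111694, -0.038600001484155655], [0.4090999960899353, -0.03440000116825104]]
```

View pics/crop0.png

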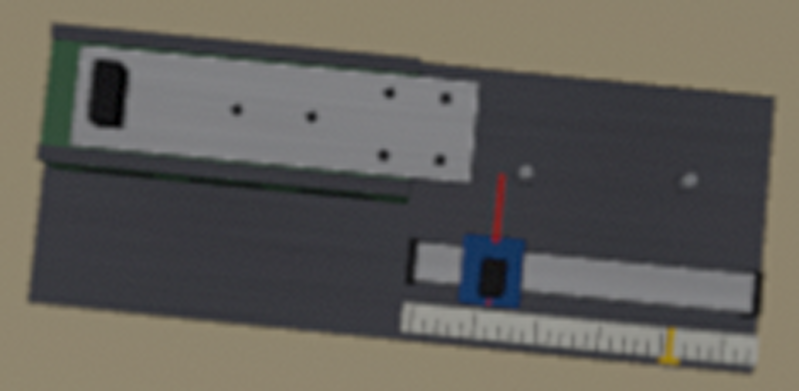

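Emit:
apply_moves --series '[{"wz": 0.045,"z": -0.03},{"wz": 0.045,"z": -0.03},{"wz": 0.045,"z": -0.03},{}]'

```text
schema error: expected keys x, y, z, wx, wy, wz, fingers
```

```bash
cat >> h.py <<'E'
A=np.deg2rad(5.55); U=np.array([-np.sin(A),-np.cos(A),0]); V=np.array([np.cos(A),-np.sin(A),0])
def need(target,u=U):
    """print tool-frame shift/turn in move units to bring TCP to target, tool x along u, z down"""
    s=get_state(); Rt=R.from_quat(s['eef_rot']); z=np.array([0,0,-1.])
    G=R.from_matrix(np.c_[u,np.cross(z,u),z])
    print('t',round(s['clock'],2),'tcp',s['tool_pos'].round(4),'F',s['contact_force'].round(1),'open',s['opening'].round(3))
    print('shift(now axes)',(Rt.inv().apply(np.array(target)-s['tool_pos'])/.8).round(4),'shift(goal axes)',(G.inv().apply(np.array(target)-s['tool_pos'])/.8).round(4),'turn',((Rt.inv()*G).as_rotvec()/np.pi).round(4))
E
python3 -c "
from h import *
need([.43,-.15,.32])"
```

```text
Traceback (most recent call last):
  File "h.py", line 23, in need
    print('t',round(s['clock'],2),'tcp',s['tool_pos'].round(4),'F',s['contact_force'].round(1),'open',s['opening'].round(3))
                                                                                                      ^^^^^^^^^^^^^^^^^^
AttributeError: 'float' object has no attribute 'round'
```

Emit:
apply_moves --series '[{"x": 0,"y": 0,"z": -0.03,"wx": 0,"wy": 0,"wz": 0.045,"fingers": 1},{"x": 0,"y": 0,"z": -0.03,"wx": 0,"wy": 0,"wz": 0.045,"fingers": 1},{"x": 0,"y": 0,"z": -0.03,"wx": 0,"wy": 0,"wz": 0.045,"fingers": 1}]'

```text
clock: 0.48
tool_pos: [0.1969, -0.59, 0.3079]
eef_rot: [-0.666, 0.746, 0.005, 0.002]
contact_force: [0.0, -0.0, 0.6]
opening: 1.004
```

```bash
sed -i "s/s\['opening'\].round(3)/round(s['opening'],3)/" h.py
python3 -c "
from h import *
need([.43,-.15,.32])"
```

```text
t 0.47 tcp [ 0.1969 -0.59    0.3079] F [ 0.  -0.   0.6] open 1.004
shift(now axes) [-0.5797 -0.2268 -0.0104] shift(goal axes) [-0.5756 -0.2368 -0.0151] turn [ 0.0015  0.0032 -0.0055]
```

Emit:
apply_moves --series '[{"x": -0.07,"y": -0.028,"z": -0.002,"wx": 0,"wy": 0,"wz": -0.005,"fingers": 1},{"x": -0.07,"y": -0.028,"z": -0.002,"wx": 0,"wy": 0,"wz": 0,"fingers": 1},{"x": -0.07,"y": -0.028,"z": -0.002,"wx": 0,"wy": 0,"wz": 0,"fingers": 1},{"x": -0.07,"y": -0.028,"z": -0.002,"wx": 0,"wy": 0,"wz": 0,"fingers": 1},{"x": -0.07,"y": -0.028,"z": -0.002,"wx": 0,"wy": 0,"wz": 0,"fingers": 1},{"x": -0.07,"y": -0.028,"z": -0.002,"wx": 0,"wy": 0,"wz": 0,"fingers": 1},{"x": -0.07,"y": -0.028,"z": -0.002,"wx": 0,"wy": 0,"wz": 0,"fingers": 1},{"x": -0.07,"y": -0.028,"z": -0.002,"wx": 0,"wy": 0,"wz": 0,"fingers": 1}]'

```text
clock: 1.48
tool_pos: [0.4256, -0.1554, 0.3228]
eef_rot: [-0.667, 0.745, 0.003, 0.001]
contact_force: [2.0, -0.9, -0.5]
opening: 0.998
```

```bash
python3 -c "
from h import *
need([.45,-.105,.21]); snap('wrist','w1')"
```

```text
t 1.48 tcp [ 0.4256 -0.1554  0.3228] F [ 2.  -0.9 -0.5] open 0.998
shift(now axes) [-0.0653 -0.024   0.1412] shift(goal axes) [-0.0657 -0.0243  0.141 ] turn [ 0.0013  0.0016 -0.0041]
```

View pics/w1.png

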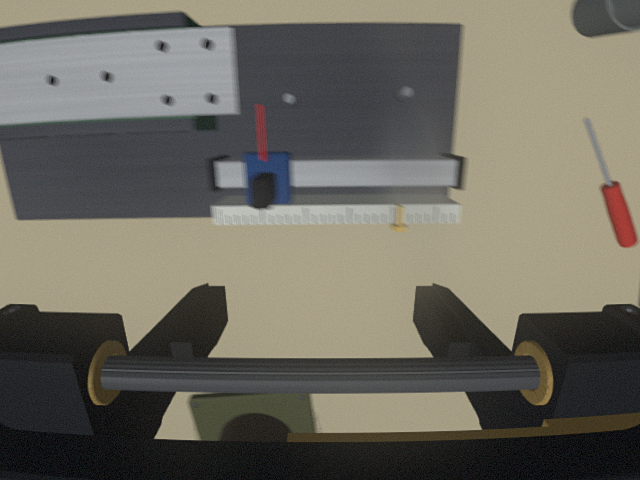

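The wrist view shows the pointer from (260,105) to (263,158), the fin top at (263,188), the clip at (400,216) and the plate end at (236,27)–(239,113).

Run:
```python
from h import *
L=load('w1'); C=cloud(L); p=L['p'].astype(int); r,g,b=p[...,0],p[...,1],p[...,2]
sub=np.zeros((480,640),bool); sub[20:235,0:470]=1; Z=C[...,2]; uu=np.arange(640)[None]; vv=np.arange(480)[:,None]
def along(w): return (w@U).round(4),(w@V).round(4)
def f(n,m,z):
    v,u=np.where(m); w=world(L,np.c_[u,v],z); q=w[:,:2].astype(np.float32)
    rc=cv2.minAreaRect(q); print(n,m.sum(),'mean',w.mean(0).round(4),'su,sv',along(w.mean(0)),'rng u',(w@U).min().round(4),(w@U).max().round(4),'v',(w@V).min().round(4),(w@V).max().round(4),'ang',round(rc[2],2),'depthz',np.median(Z[m]).round(4)); return w
f('clip',sub&(r>150)&(g>110)&(b<110)&(r-b>60)&(vv>200)&(vv<214),.090)
w=f('ptr',sub&(r>110)&(g<70)&(b<70)&(vv<150),.113); print('ptr fit',np.polyfit(w@V,w@U,1))
f('fin',sub&(Z>.134)&(Z<.16)&(uu>240)&(uu<300)&(b<60),.142)
f('saddle',sub&(b>80)&(r<60)&(uu>240)&(uu<300),.092)
f('plate',sub&(abs(Z-.102)<.006)&(g>110)&(uu<245),.102)
f('scale',sub&(abs(Z-.078)<.006)&(g>110)&(vv>195),.078)
```

```text
clip 6 mean [ 0.4076 -0.241   0.09  ] su,sv (np.float64(0.2004), np.float64(0.429)) rng u 0.2003 0.2006 v 0.4261 0.4319 ang 87.55 depthz 0.0798
ptr 297 mean [ 0.5121 -0.1055  0.113 ] su,sv (np.float64(0.0555), np.float64(0.5199)) rng u 0.052 0.0589 v 0.4987 0.5414 ang 84.39 depthz 0.013
ptr fit [-0.00234156  0.05670669]
fin 562 mean [ 0.453  -0.1035  0.142 ] su,sv (np.float64(0.0592), np.float64(0.4609)) rng u 0.0499 0.07 v 0.4461 0.4739 ang 83.56 depthz 0.1421
saddle 1222 mean [ 0.4643 -0.1053  0.092 ] su,sv (np.float64(0.0599), np.float64(0.4723)) rng u 0.0304 0.0812 v 0.4386 0.4938 ang 85.65 depthz 0.0924
plate 19338 mean [0.5791 0.0335 0.102 ] su,sv (np.float64(-0.0893), np.float64(0.5731)) rng u -0.2303 0.0333 v 0.5329 0.6141 ang 84.41 depthz 0.1025
scale 4693 mean [ 0.4072 -0.1751  0.078 ] su,sv (np.float64(0.1349), np.float64(0.4222)) rng u -0.0084 0.2772 v 0.4041 0.4346 ang 84.01 depthz 0.0783
```

```bash
python3 -c "
from h import *
need([.4526,-.1038,.100])"
```

```text
t 1.52 tcp [ 0.4304 -0.1457  0.3232] F [3.6 5.8 0.5] open 1.0
shift(now axes) [-0.0516 -0.0228  0.2796] shift(goal axes) [-0.0548 -0.0226  0.279 ] turn [0.0001 0.0037 0.0005]
```

Emit:
apply_moves --series '[{"x": -0.027,"y": -0.011,"z": 0.05,"wx": 0,"wy": 0.002,"wz": 0,"fingers": 1},{"x": -0.028,"y": -0.011,"z": 0.05,"wx": 0,"wy": 0.002,"wz": 0,"fingers": 1},{"x": 0,"y": 0,"z": 0.03,"wx": 0,"wy": 0,"wz": 0,"fingers": 1},{"x": 0,"y": 0,"z": 0,"wx": 0,"wy": 0,"wz": 0,"fingers": 1},{"x": 0,"y": 0,"z": 0,"wx": 0,"wy": 0,"wz": 0,"fingers": 1}]'

```text
clock: 2.15
tool_pos: [0.4547, -0.0993, 0.2177]
eef_rot: [-0.675, 0.738, -0.001, 0.001]
contact_force: [0.2, 0.4, 0.2]
opening: 0.999
```

Run:
```python
from h import *
need([.4526,-.1038,.100]); snap('wrist','w2'); need([.4526,-.1038,.100])
```

```text
t 2.15 tcp [ 0.4547 -0.0993  0.2177] F [0.2 0.4 0.2] open 0.999
shift(now axes) [0.0058 0.0025 0.1471] shift(goal axes) [0.0059 0.0021 0.1471] turn [-0.0008 -0.0003  0.0027]
t 2.2 tcp [ 0.4547 -0.0994  0.2178] F [-0.4 -0.4  0.7] open 1.001
shift(now axes) [0.0055 0.0025 0.1472] shift(goal axes) [0.0057 0.0021 0.1472] turn [-0.0009 -0.0003  0.0026]
```

View pics/w2.png

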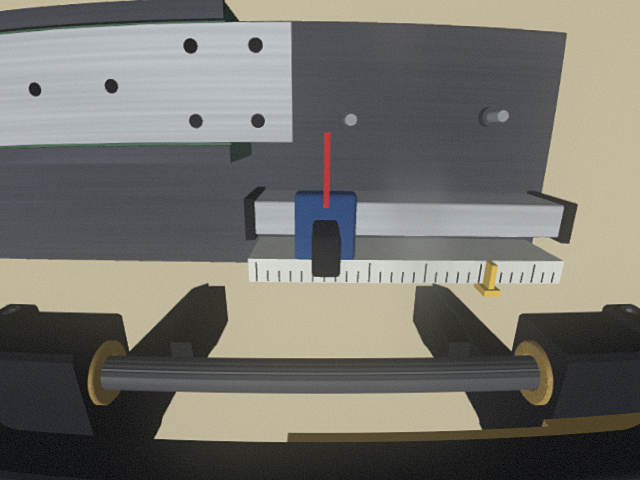

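Now the picture is sharp. The pointer runs from (327,133) to (326,207), the fin top is around (326,225–275), the clip bar is at (490,262)–(490,285), and the plate end is at (292,22)–(292,142).

```bash
cat > meas.py <<'E'
import sys
from h import *
L=load(sys.argv[1]); C=cloud(L); p=L['p'].astype(int); r,g,b=p[...,0],p[...,1],p[...,2]
sub=np.zeros((480,640),bool); sub[5:310,0:580]=1; Z=C[...,2]; uu=np.arange(640)[None]; vv=np.arange(480)[:,None]
def f(n,m,z):
    m=sub&m; v,u=np.where(m); w=world(L,np.c_[u,v],z); rc=cv2.minAreaRect(w[:,:2].astype(np.float32)); s=w@U;t=w@V
    print(n,m.sum(),'mean u,v',s.mean().round(4),t.mean().round(4),'rng u',np.percentile(s,[2,98]).round(4),'v',np.percentile(t,[2,98]).round(4),'ang',round(rc[2],2),'dz',np.median(Z[m]).round(4))
    return s,t
f('clip',(r>120)&(r-b>70)&(g>90)&(abs(Z-.09)<.004),.090)
s,t=f('ptr',(r>110)&(g<70)&(b<70)&(abs(Z-.113)<.007),np.float64(.113)); print(np.polyfit(t,s,1))
f('fin',(abs(Z-.142)<.003)&(b<60),.142)
f('saddle',(b>80)&(r<60)&(abs(Z-.092)<.004),.092)
s,t=f('plate',(abs(Z-.102)<.003)&(g>110)&(vv<160),.102); print('end',np.percentile(s,99.5))
f('scale',(abs(Z-.078)<.004)&(g>110)&(vv>195),.078)
E
python3 meas.py w2
```

```text
clip 296 mean u,v 0.2051 0.4157 rng u [0.1974 0.2135] v [0.4032 0.4319] ang 84.21 dz 0.0905
ptr 380 mean u,v 0.0592 0.5137 rng u [0.0574 0.0609] v [0.4879 0.5384] ang 84.12 dz 0.1154
[0.00402664 0.05710959]
fin 949 mean u,v 0.0592 0.4603 rng u [0.0504 0.068 ] v [0.4452 0.4732] ang 84.56 dz 0.1422
saddle 1867 mean u,v 0.0599 0.4765 rng u [0.0358 0.0827] v [0.4468 0.492 ] ang 83.85 dz 0.0923
plate 33328 mean u,v -0.071 0.5732 rng u [-0.1806  0.0307] v [0.5341 0.6108] ang 83.99 dz 0.1025
end 0.03353746893071496
scale 6669 mean u,v 0.1352 0.4226 rng u [-0.0032  0.2723] v [0.4106 0.4335] ang 85.37 dz 0.0784
```

Emit:
apply_moves --series '[{"x": 0.006,"y": 0.0025,"z": 0.05,"wx": 0,"wy": 0,"wz": 0.002,"fingers": 1},{"x": 0,"y": 0,"z": 0.05,"wx": 0,"wy": 0,"wz": 0,"fingers": 1},{"x": 0,"y": 0,"z": 0.03,"wx": 0,"wy": 0,"wz": 0,"fingers": 1},{"x": 0,"y": 0,"z": 0.0,"wx": 0,"wy": 0,"wz": 0,"fingers": 1},{"x": 0,"y": 0,"z": 0.0,"wx": 0,"wy": 0,"wz": 0,"fingers": 1}]'

```text
clock: 2.82
tool_pos: [0.4585, -0.1079, 0.1173]
eef_rot: [-0.671, 0.742, -0.008, 0.005]
contact_force: [0.3, 0.1, -0.4]
opening: 1.001
```

```bash
python3 -c "
from h import *
need([.4521,-.1034,.100])"
```

```text
t 2.83 tcp [ 0.4585 -0.1079  0.1173] F [ 0.3  0.1 -0.4] open 1.001
shift(now axes) [-0.0048  0.009   0.0214] shift(goal axes) [-0.0048  0.0085  0.0216] turn [-0.0058 -0.0008 -0.0011]
```

Emit:
apply_moves --series '[{"x": -0.0048,"y": 0.009,"z": 0.01,"wx": -0.006,"wy": 0,"wz": -0.001,"fingers": 1},{"x": 0,"y": 0,"z": 0.011,"wx": 0,"wy": 0,"wz": 0,"fingers": 1},{"x": 0,"y": 0,"z": 0,"wx": 0,"wy": 0,"wz": 0,"fingers": 0.2},{"x": 0,"y": 0,"z": 0,"wx": 0,"wy": 0,"wz": 0,"fingers": -0.3}]' --force 15

```text
clock: 3.32
tool_pos: [0.453, -0.1034, 0.1016]
eef_rot: [-0.672, 0.741, -0.002, 0.0]
contact_force: [0.0, 0.2, 0.9]
opening: 0.8
```

```bash
python3 -c "
from h import *
need([.4521,-.1034,.100])"
```

```text
t 3.33 tcp [ 0.453  -0.1034  0.1016] F [0.  0.2 0.9] open 0.8
shift(now axes) [0.0001 0.0012 0.002 ] shift(goal axes) [0.0001 0.0012 0.002 ] turn [-0.0009 -0.0008 -0.0001]
```

Emit:
apply_moves --series '[{"x": 0,"y": 0.001,"z": 0.001,"wx": 0,"wy": 0,"wz": 0,"fingers": -1},{"x": 0,"y": 0,"z": 0,"wx": 0,"wy": 0,"wz": 0,"fingers": -1},{"x": 0,"y": 0,"z": 0,"wx": 0,"wy": 0,"wz": 0,"fingers": -1},{"x": 0,"y": 0,"z": 0,"wx": 0,"wy": 0,"wz": 0,"fingers": -1},{"x": 0,"y": 0,"z": 0,"wx": 0,"wy": 0,"wz": 0,"fingers": -1},{"x": 0,"y": 0,"z": 0,"wx": 0,"wy": 0,"wz": 0,"fingers": -1}]'

```text
clock: 4.08
tool_pos: [0.4524, -0.1034, 0.101]
eef_rot: [-0.672, 0.741, -0.002, 0.0]
contact_force: [0.2, 0.6, -0.2]
opening: 0.226
```

Emit:
apply_moves --series '[{"x": 0.02,"y": 0,"z": 0,"wx": 0,"wy": 0,"wz": 0,"fingers": -1},{"x": 0.03,"y": 0,"z": 0,"wx": 0,"wy": 0,"wz": 0,"fingers": -1},{"x": 0.03,"y": 0,"z": 0,"wx": 0,"wy": 0,"wz": 0,"fingers": -1},{"x": 0.03,"y": 0,"z": 0,"wx": 0,"wy": 0,"wz": 0,"fingers": -1},{"x": 0.03,"y": 0,"z": 0,"wx": 0,"wy": 0,"wz": 0,"fingers": -1},{"x": 0.02,"y": 0,"z": 0,"wx": 0,"wy": 0,"wz": 0,"fingers": -1},{"x": 0,"y": 0,"z": 0,"wx": 0,"wy": 0,"wz": 0,"fingers": -1}]'

```text
clock: 4.95
tool_pos: [0.44, -0.2281, 0.101]
eef_rot: [-0.673, 0.74, 0.001, 0.002]
contact_force: [0.3, -2.1, -0.6]
opening: 0.225
```

```bash
python3 -c "
from h import *
need(.0592*U+.460*V+.146*U+[0,0,.101])"
```

```text
t 4.95 tcp [ 0.44   -0.2281  0.101 ] F [ 0.3 -2.1 -0.6] open 0.225
shift(now axes) [ 0.0259  0.     -0.0001] shift(goal axes) [ 0.0259 -0.      0.    ] turn [-0.0007  0.0015  0.0009]
```

Emit:
apply_moves --series '[{"x": 0.018,"y": 0,"z": 0,"wx": 0,"wy": 0,"wz": 0,"fingers": -1},{"x": 0.007,"y": 0,"z": 0,"wx": 0,"wy": 0,"wz": 0,"fingers": -1},{"x": 0,"y": 0,"z": 0,"wx": 0,"wy": 0,"wz": 0,"fingers": -1},{"x": 0,"y": 0,"z": 0,"wx": 0,"wy": 0,"wz": 0,"fingers": -1}]'

```text
clock: 5.45
tool_pos: [0.4381, -0.247, 0.101]
eef_rot: [-0.674, 0.739, 0.002, 0.003]
contact_force: [0.3, 1.3, 1.1]
opening: 0.229
```

```bash
python3 -c "
from h import *
need(.0592*U+.460*V+.146*U+[0,0,.101]);snap('wrist','w3')"; python3 meas.py w3
```

```text
t 5.45 tcp [ 0.4381 -0.247   0.101 ] F [0.3 1.3 1.1] open 0.229
shift(now axes) [ 0.0022 -0.0001 -0.    ] shift(goal axes) [ 0.0022 -0.0001  0.    ] turn [-0.0004  0.0019  0.0016]Traceback (most recent call last):
  File "meas.py", line 9, in <module>
    f('clip',(r>120)&(r-b>70)&(g>90)&(abs(Z-.09)<.004),.090)
    ~^^^^^^^^^^^^^^^^^^^^^^^^^^^^^^^^^^^^^^^^^^^^^^^^^^^^^^^
  File "meas.py", line 6, in f
    m=sub&m; v,u=np.where(m); w=world(L,np.c_[u,v],z); rc=cv2.minAreaRect(w[:,:2].astype(np.float32)); s=w@U;t=w@V
                                ~~~~~^^^^^^^^^^^^^^^^
  File "h.py", line 10, in world
    n=cv2.undistortPoints(uv.reshape(-1,1,2),np.array(K),np.array(D)).reshape(-1,2)
      ~~~~~~~~~~~~~~~~~~~^^^^^^^^^^^^^^^^^^^^^^^^^^^^^^^^^^^^^^^^^^^^
cv2.error: OpenCV(4.12.0) /io/opencv/modules/calib3d/src/undistort.dispatch.cpp:347: error: (-215:Assertion failed) CV_IS_MAT(_src) && CV_IS_MAT(_dst) && (_src->rows == 1 || _src->cols == 1) && (_dst->rows == 1 || _dst->cols == 1) && _src->cols + _src->rows - 1 == _dst->rows + _dst->cols - 1 && (CV_MAT_TYPE(_src->type) == CV_32FC2 || CV_MAT_TYPE(_src->type) == CV_64FC2) && (CV_MAT_TYPE(_dst->type) == CV_32FC2 || CV_MAT_TYPE(_dst->type) == CV_64FC2) in function 'cvUndistortPointsInternal'
```

View pics/w3.png

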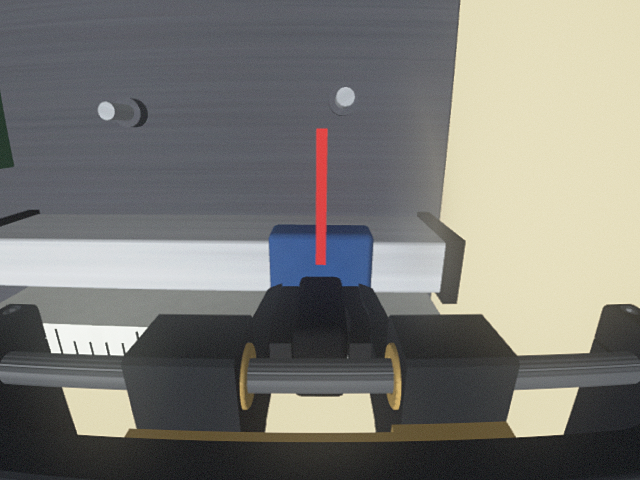

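The fin is held at (320,280) and the pointer is at u≈321. The clip is hidden by the gripper. I'll make the last 1.8 mm, release, rise and check.

Emit:
apply_moves --series '[{"x": 0.0022,"y": 0,"z": 0,"wx": 0,"wy": 0.001,"wz": 0.001,"fingers": -1},{"x": 0,"y": 0,"z": 0,"wx": 0,"wy": 0,"wz": 0,"fingers": -1},{"x": 0,"y": 0,"z": 0,"wx": 0,"wy": 0,"wz": 0,"fingers": 1},{"x": 0,"y": 0,"z": 0,"wx": 0,"wy": 0,"wz": 0,"fingers": 1},{"x": 0,"y": 0,"z": 0,"wx": 0,"wy": 0,"wz": 0,"fingers": 1},{"x": 0,"y": 0,"z": -0.03,"wx": 0,"wy": 0,"wz": 0,"fingers": 1},{"x": 0,"y": 0,"z": -0.06,"wx": 0,"wy": 0,"wz": 0,"fingers": 1},{"x": 0,"y": 0,"z": -0.06,"wx": 0,"wy": 0,"wz": 0,"fingers": 1}]'

```text
clock: 6.5
tool_pos: [0.4358, -0.2476, 0.2205]
eef_rot: [-0.674, 0.739, 0.005, -0.0]
contact_force: [0.6, -0.7, -0.7]
opening: 0.884
```

Emit:
apply_moves --series '[{"x": -0.02,"y": -0.02,"z": -0.01,"wx": 0,"wy": 0,"wz": 0,"fingers": 1},{"x": 0,"y": 0,"z": 0,"wx": 0,"wy": 0,"wz": 0,"fingers": 1},{"x": 0,"y": 0,"z": 0,"wx": 0,"wy": 0,"wz": 0,"fingers": 1}]'

```text
clock: 6.88
tool_pos: [0.4538, -0.2347, 0.2316]
eef_rot: [-0.673, 0.74, 0.002, 0.0]
contact_force: [-1.1, 0.0, 0.3]
opening: 0.997
```

```bash
python3 -c "
from h import *
need([.594,.197,.24]);snap('wrist','w4')"; python3 meas.py w4
```

```text
t 6.88 tcp [ 0.4538 -0.2347  0.2316] F [-1.1  0.   0.3] open 0.997
shift(now axes) [-0.5537 -0.1238 -0.0092] shift(goal axes) [-0.5541 -0.1222 -0.0105] turn [0.0008 0.0009 0.0009]
clip 124 mean u,v 0.2053 0.4092 rng u [0.199  0.2118] v [0.4032 0.4183] ang 84.66 dz 0.0927
ptr 370 mean u,v 0.2047 0.514 rng u [0.2028 0.2067] v [0.4877 0.5384] ang 84.4 dz 0.1154
[0.00189525 0.20377092]
fin 965 mean u,v 0.2044 0.4591 rng u [0.1955 0.2135] v [0.4445 0.4726] ang 84.69 dz 0.1422
saddle 2003 mean u,v 0.2046 0.4724 rng u [0.1811 0.2281] v [0.4404 0.4915] ang 84.14 dz 0.0923
plate 11968 mean u,v -0.0147 0.5725 rng u [-0.0668  0.0325] v [0.5344 0.6107] ang 84.04 dz 0.1025
end 0.033805296560540134
scale 5949 mean u,v 0.1302 0.4226 rng u [-0.0029  0.2725] v [0.4107 0.4333] ang 85.43 dz 0.0784
```

View pics/w4.png

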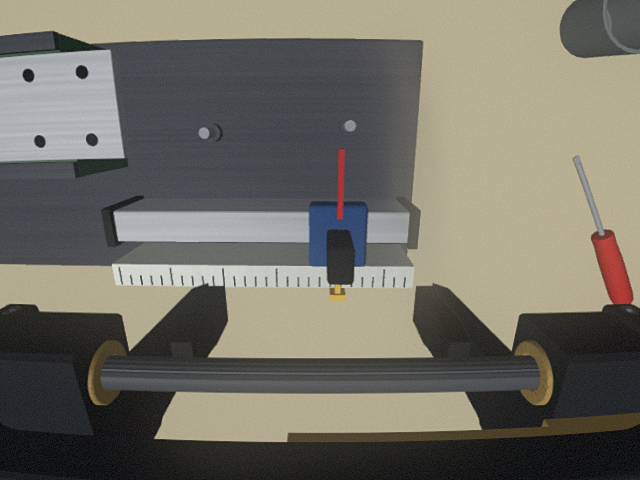

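Pointer at u 0.2047 and clip at 0.2053, so the carriage is set to within about 1 mm. Next is the handle.

Emit:
apply_moves --series '[{"x": -0.07,"y": -0.0155,"z": -0.001,"wx": 0,"wy": 0,"wz": 0.001,"fingers": 1},{"x": -0.07,"y": -0.0155,"z": -0.001,"wx": 0,"wy": 0,"wz": 0,"fingers": 1},{"x": -0.07,"y": -0.0155,"z": -0.001,"wx": 0,"wy": 0,"wz": 0,"fingers": 1},{"x": -0.07,"y": -0.0155,"z": -0.001,"wx": 0,"wy": 0,"wz": 0,"fingers": 1},{"x": -0.07,"y": -0.0155,"z": -0.001,"wx": 0,"wy": 0,"wz": 0,"fingers": 1},{"x": -0.07,"y": -0.0155,"z": -0.001,"wx": 0,"wy": 0,"wz": 0,"fingers": 1},{"x": -0.07,"y": -0.0155,"z": -0.001,"wx": 0,"wy": 0,"wz": 0,"fingers": 1},{"x": -0.05,"y": -0.0155,"z": -0.001,"wx": 0,"wy": 0,"wz": 0,"fingers": 1}]'

```text
clock: 7.92
tool_pos: [0.5956, 0.1837, 0.2274]
eef_rot: [-0.665, 0.747, 0.005, -0.009]
contact_force: [1.2, -0.7, 0.5]
opening: 1.006
```

Emit:
apply_moves --series '[{"x": 0,"y": 0,"z": 0,"wx": 0,"wy": 0,"wz": 0,"fingers": 1},{"x": 0,"y": 0,"z": 0,"wx": 0,"wy": 0,"wz": 0,"fingers": 1}]'

```text
clock: 8.18
tool_pos: [0.5946, 0.1853, 0.2247]
eef_rot: [-0.666, 0.746, 0.006, -0.011]
contact_force: [-0.3, 0.0, 0.1]
opening: 0.999
```

Run:
```python
from h import *
need([.595,.1994,.109]);snap('wrist','w5')
L=load('w5'); C=cloud(L); m=abs(C[...,2]-.152)<.003
m&=(C[...,1]>.1)&(C[...,1]<.3)&(L['p'][...,2]<70)
v,u=np.where(m); w=world(L,np.c_[u,v],.152); rc=cv2.minAreaRect(w[:,:2].astype(np.float32)); print(m.sum(),rc,np.dot(w.mean(0),U),np.dot(w.mean(0),V))
```

```text
t 8.18 tcp [0.5946 0.1853 0.2247] F [-0.3  0.   0.1] open 0.999
shift(now axes) [-0.0188 -0.0018  0.1445] shift(goal axes) [-0.0175  0.0012  0.1446] turn [ 0.0074 -0.0029 -0.0052]
2383 ((0.5955277681350708, 0.19836467504501343), (0.02327588014304638, 0.0499243438243866), 84.3518295288086) -0.25515850556318503 0.574120390882182
```

Emit:
apply_moves --series '[{"x": -0.017,"y": -0.002,"z": 0,"wx": 0.0074,"wy": -0.003,"wz": -0.006,"fingers": 1},{"x": 0,"y": 0,"z": 0.03,"wx": 0,"wy": 0,"wz": 0,"fingers": 1},{"x": 0,"y": 0,"z": 0.04,"wx": 0,"wy": 0,"wz": 0,"fingers": 1},{"x": 0,"y": 0,"z": 0.03,"wx": 0,"wy": 0,"wz": 0,"fingers": 1},{"x": 0,"y": 0,"z": 0,"wx": 0,"wy": 0,"wz": 0,"fingers": 1},{"x": 0,"y": 0,"z": 0,"wx": 0,"wy": 0,"wz": 0,"fingers": 1}]'

```text
clock: 8.98
tool_pos: [0.5988, 0.1962, 0.145]
eef_rot: [-0.672, 0.741, -0.001, 0.004]
contact_force: [-0.2, -0.4, 0.3]
opening: 1.001
```

```bash
python3 -c "
from h import *
need([.5955,.1984,.109])"
```

```text
t 8.97 tcp [0.5988 0.1962 0.145 ] F [-0.2 -0.4  0.3] open 1.001
shift(now axes) [-0.0022  0.0047  0.0449] shift(goal axes) [-0.0024  0.0044  0.045 ] turn [-0.0022  0.001  -0.0002]
```

Emit:
apply_moves --series '[{"x": -0.0022,"y": 0.0047,"z": 0.02,"wx": -0.002,"wy": 0.001,"wz": 0,"fingers": 1},{"x": 0,"y": 0,"z": 0.022,"wx": 0,"wy": 0,"wz": 0,"fingers": 1},{"x": 0,"y": 0,"z": 0,"wx": 0,"wy": 0,"wz": 0,"fingers": 1},{"x": 0,"y": 0,"z": 0,"wx": 0,"wy": 0,"wz": 0,"fingers": 1}]'

```text
clock: 9.48
tool_pos: [0.5961, 0.1989, 0.1108]
eef_rot: [-0.672, 0.741, -0.001, 0.002]
contact_force: [-0.7, -0.2, -0.3]
opening: 0.998
```

```bash
python3 -c "
from h import *
need([.5955,.1984,.109])"
```

```text
t 9.47 tcp [0.5961 0.1989 0.1108] F [-0.7 -0.2 -0.3] open 0.998
shift(now axes) [0.0007 0.0007 0.0023] shift(goal axes) [0.0007 0.0007 0.0023] turn [-0.001   0.0005 -0.0001]
```

Well aligned, so I'll close on the handle (25 N while closing, then firmer).

Emit:
apply_moves --series '[{"x": 0.0007,"y": 0.0007,"z": 0.001,"wx": -0.001,"wy": 0.0005,"wz": 0,"fingers": 0},{"x": 0,"y": 0,"z": 0,"wx": 0,"wy": 0,"wz": 0,"fingers": -1},{"x": 0,"y": 0,"z": 0,"wx": 0,"wy": 0,"wz": 0,"fingers": -1},{"x": 0,"y": 0,"z": 0,"wx": 0,"wy": 0,"wz": 0,"fingers": -1},{"x": 0,"y": 0,"z": 0,"wx": 0,"wy": 0,"wz": 0,"fingers": -1},{"x": 0,"y": 0,"z": 0,"wx": 0,"wy": 0,"wz": 0,"fingers": -1},{"x": 0,"y": 0,"z": 0,"wx": 0,"wy": 0,"wz": 0,"fingers": -1},{"x": 0,"y": 0,"z": 0,"wx": 0,"wy": 0,"wz": 0,"fingers": -1}]' --force 25

```text
clock: 10.48
tool_pos: [0.5964, 0.1987, 0.1111]
eef_rot: [-0.672, 0.741, -0.0, 0.001]
contact_force: [0.9, 0.0, -0.3]
opening: 0.271
```

Emit:
apply_moves --series '[{"x": 0,"y": 0,"z": 0,"wx": 0,"wy": 0,"wz": 0,"fingers": -1},{"x": 0,"y": 0,"z": 0,"wx": 0,"wy": 0,"wz": 0,"fingers": -1}]' --force 50

```text
clock: 10.72
tool_pos: [0.5963, 0.1987, 0.1111]
eef_rot: [-0.672, 0.741, -0.0, 0.001]
contact_force: [-0.2, 0.7, 0.7]
opening: 0.269
```

```bash
python3 -c "
from h import *
need([.5955,.1984,.109])"
```

```text
t 10.72 tcp [0.5963 0.1987 0.1111] F [-0.2  0.7  0.7] open 0.269
shift(now axes) [0.0005 0.001  0.0026] shift(goal axes) [0.0005 0.001  0.0026] turn [-0.0005  0.0003 -0.0002]
```

Emit:
apply_moves --series '[{"x": 0.01,"y": 0,"z": 0,"wx": 0,"wy": 0,"wz": 0,"fingers": -1},{"x": 0.015,"y": 0,"z": 0,"wx": 0,"wy": 0,"wz": 0,"fingers": -1},{"x": 0.015,"y": 0,"z": 0,"wx": 0,"wy": 0,"wz": 0,"fingers": -1},{"x": 0.015,"y": 0,"z": 0,"wx": 0,"wy": 0,"wz": 0,"fingers": -1},{"x": 0,"y": 0,"z": 0,"wx": 0,"wy": 0,"wz": 0,"fingers": -1}]'

```text
clock: 11.35
tool_pos: [0.5921, 0.1627, 0.1122]
eef_rot: [-0.675, 0.738, 0.003, 0.006]
contact_force: [0.5, -3.2, -0.3]
opening: 0.265
```

```bash
python3 -c "
from h import *
need(np.array([.5963,.1987,.111])+.171*U)"
```

```text
t 11.35 tcp [0.5921 0.1627 0.1122] F [ 0.5 -3.2 -0.3] open 0.265
shift(now axes) [ 0.1684  0.0004 -0.0008] shift(goal axes) [ 0.1684 -0.0009  0.0014] turn [-0.0012  0.0042  0.0023]
```

Emit:
apply_moves --series '[{"x": 0.01,"y": 0,"z": 0.001,"wx": -0.001,"wy": 0.004,"wz": 0.002,"fingers": -1},{"x": 0.015,"y": 0,"z": 0.0003,"wx": 0,"wy": 0.001,"wz": 0.0005,"fingers": -1},{"x": 0.015,"y": 0,"z": 0.0003,"wx": 0,"wy": 0.001,"wz": 0.0005,"fingers": -1},{"x": 0.015,"y": 0,"z": 0.0003,"wx": 0,"wy": 0.001,"wz": 0.0005,"fingers": -1},{"x": 0,"y": 0,"z": 0,"wx": 0,"wy": 0.001,"wz": 0,"fingers": -1}]'

```text
clock: 11.98
tool_pos: [0.5893, 0.127, 0.111]
eef_rot: [-0.673, 0.74, -0.002, 0.001]
contact_force: [0.5, -6.0, 1.6]
opening: 0.266
```

```bash
python3 -c "
from h import *
need(np.array([.5963,.1987,.111])+.171*U);print(get_state()['moment'])"
```

```text
t 11.97 tcp [0.5893 0.127  0.111 ] F [ 0.5 -6.   1.6] open 0.266
shift(now axes) [1.237e-01 3.000e-04 1.000e-04] shift(goal axes) [1.237e-01 0.000e+00 1.000e-04] turn [-0.0015 -0.0001  0.0006]
[-0.8949072   0.08358139 -0.03079454]
```

Emit:
apply_moves --series '[{"x": 0.012,"y": 0,"z": 0.0003,"wx": -0.001,"wy": 0.001,"wz": 0.0005,"fingers": -1},{"x": 0.015,"y": 0,"z": 0.0003,"wx": 0,"wy": 0.001,"wz": 0.0005,"fingers": -1},{"x": 0.015,"y": 0,"z": 0.0003,"wx": 0,"wy": 0.001,"wz": 0.0005,"fingers": -1},{"x": 0.015,"y": 0,"z": 0.0003,"wx": 0,"wy": 0.001,"wz": 0,"fingers": -1},{"x": 0,"y": 0,"z": 0,"wx": 0,"wy": 0.0,"wz": 0,"fingers": -1}]'

```text
clock: 12.6
tool_pos: [0.5868, 0.0929, 0.1111]
eef_rot: [-0.674, 0.739, -0.001, 0.003]
contact_force: [-0.4, -3.7, -0.1]
opening: 0.272
```

```bash
python3 -c "
from h import *
need(np.array([.5963,.1987,.111])+.171*U);print(get_state()['moment'])"
```

```text
t 12.6 tcp [0.5868 0.0929 0.1111] F [-0.4 -3.7 -0.1] open 0.272
shift(now axes) [ 0.0809  0.0014 -0.0001] shift(goal axes) [0.0809 0.001  0.0002] turn [-0.0019  0.0009  0.0016]
[-0.91198473  0.1589038   0.04611206]
```

Emit:
apply_moves --series '[{"x": 0.012,"y": 0.001,"z": 0.0005,"wx": -0.001,"wy": 0.0015,"wz": 0.001,"fingers": -1},{"x": 0.015,"y": 0,"z": 0.0003,"wx": 0,"wy": 0.001,"wz": 0.0005,"fingers": -1},{"x": 0.015,"y": 0,"z": 0.0003,"wx": 0,"wy": 0.001,"wz": 0.0005,"fingers": -1},{"x": 0.012,"y": 0,"z": 0.0003,"wx": 0,"wy": 0.001,"wz": 0.0005,"fingers": -1},{"x": 0,"y": 0,"z": 0,"wx": 0,"wy": 0.0005,"wz": 0,"fingers": -1}]'

```text
clock: 13.22
tool_pos: [0.5849, 0.0631, 0.1117]
eef_rot: [-0.674, 0.739, -0.002, 0.005]
contact_force: [-0.1, -3.4, 0.1]
opening: 0.27
```

```bash
python3 -c "
from h import *
need(np.array([.5963,.1987,.111])+.171*U);print(get_state()['moment'])"
```

```text
t 13.22 tcp [0.5849 0.0631 0.1117] F [-0.1 -3.4  0.1] open 0.27
shift(now axes) [0.0436 0.0024 0.0006] shift(goal axes) [0.0437 0.0022 0.0008] turn [-0.003   0.0016  0.0018]
[-0.35482816  0.27819167  0.04111687]
```

Emit:
apply_moves --series '[{"x": 0.01,"y": 0.002,"z": 0.0008,"wx": -0.003,"wy": 0.002,"wz": 0.002,"fingers": -1},{"x": 0.012,"y": 0,"z": 0.0005,"wx": 0,"wy": 0.001,"wz": 0.0005,"fingers": -1},{"x": 0.008,"y": 0,"z": 0.0003,"wx": 0,"wy": 0.001,"wz": 0.0005,"fingers": -1},{"x": 0,"y": 0,"z": 0,"wx": 0,"wy": 0.0005,"wz": 0,"fingers": -1},{"x": 0,"y": 0,"z": 0,"wx": 0,"wy": 0,"wz": 0,"fingers": -1}]'

```text
clock: 13.85
tool_pos: [0.584, 0.0498, 0.1116]
eef_rot: [-0.673, 0.74, -0.001, 0.004]
contact_force: [0.3, 2.7, 1.3]
opening: 0.267
```

```bash
python3 -c "
from h import *
need(np.array([.5963,.1987,.111])+.171*U);print(get_state()['moment']); snap('wrist','w6'); snap('top','top6')
L=load('w6');L2=load('top6'); cv2.imwrite('pics/c6.png',np.vstack([L['p'][:300,:,::-1],cv2.resize(L2['p'][215:330,240:445,::-1],(535,300))[:, :535] if 0 else cv2.resize(L2['p'][220:320,210:440,::-1],(640,278))]))"
```

```text
t 13.85 tcp [0.584  0.0498 0.1116] F [0.3 2.7 1.3] open 0.267
shift(now axes) [0.027  0.0028 0.0006] shift(goal axes) [0.027  0.0027 0.0007] turn [-0.0018  0.0014  0.0008]
[ 0.58317153  0.16218062 -0.07982974]
```

View pics/c6.png

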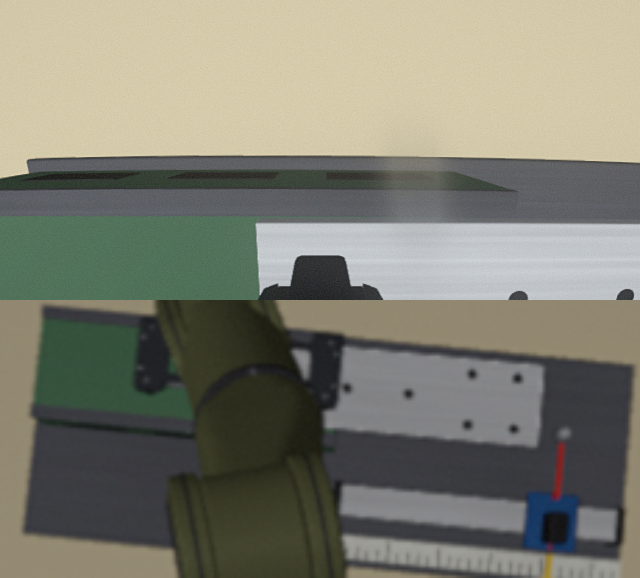

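```bash
cat > end.py <<'E'
import sys
from h import *
L=load(sys.argv[1]); C=cloud(L); p=L['p'].astype(float); lum=p.mean(2)
# plate outer end: subpixel edge along plate-direction lines at z=.102, several lateral offsets
K,D,T=np.array(L['K']),np.array(L['D']),np.array(L['T'])
def pix(w):
    c=(np.asarray(w)-T[:3,3])@T[:3,:3]; return cv2.projectPoints(c*[1,-1,-1],np.zeros(3),np.zeros(3),K,D)[0].reshape(-1,2).astype(np.float32)
def samp(img,w): q=pix(w); return cv2.remap(img.astype(np.float32),q[:,:1].copy(),q[:,1:].copy(),cv2.INTER_LINEAR).ravel()
g=float(sys.argv[2]); us=np.arange(g-.03,g+.03,.0005); out=[]
for v in np.arange(.548,.598,.005):
    l=samp(lum,us[:,None]*U+v*V+[0,0,.102]); hi,lo=np.percentile(l,90),np.percentile(l,10); k=np.where(l>(hi+lo)/2)[0].max(); out.append(us[k])
print('end u vs v',np.round(out,4),np.median(out))
rd=p[...,0]-p[...,1]; us=np.arange(.19,.22,.0005)
print('ptr u',[round(float((us*(a:=np.clip(samp(rd,us[:,None]*U+v*V+[0,0,.115])-30,0,None))).sum()/max(a.sum(),1e-6)),4) for v in np.arange(.495,.535,.005)])
yl=p[...,1]-p[...,2]; print('clip u',[round(float((us*(a:=np.clip(samp(yl,us[:,None]*U+v*V+[0,0,.09])-30,0,None))).sum()/max(a.sum(),1e-6)),4) for v in np.arange(.41,.435,.004)])
E
python3 end.py top6 .185; python3 end.py top0 .034
python3 - <<'E'
from h import *
L=load('w6'); C=cloud(L); p=L['p'].astype(int); Z=C[...,2]
m=(abs(Z-.102)<.006)&(p[...,1]>130)&(p[...,2]>130); m[:215]=0; m[298:]=0; m[:,:250]=0; m[:,500:]=0
w=C[m]; A=np.c_[w@U,w@V,np.ones(len(w))]; print('plate plane slope u,v,z0',np.linalg.lstsq(A,w[:,2],rcond=None)[0], (w@U).min(),(w@U).max())
# tail edge
for r in (230,245,260,275):
    x=[i for i in range(200,320) if p[r,i].min()>110][0]; print(r,x,world(L,[(x,r)],.102)@U)
E
```

```text
end u vs v [0.213  0.2145 0.1865 0.1865 0.1855 0.1855 0.1855 0.186  0.1865 0.1865] 0.18650000000000003
ptr u [0.2068, 0.2069, 0.2071, 0.207, 0.2069, 0.2069, 0.2069, 0.207, 0.2071]
clip u [0.2072, 0.207, 0.2069, 0.207, 0.2072, 0.2073, 0.2073]
end u vs v [0.036  0.0365 0.037  0.0375 0.037  0.036  0.036  0.0365 0.037  0.0375] 0.03675000000000003
ptr u [0.0, 0.0, 0.0, 0.0, 0.0, 0.0, 0.0, 0.0, 0.0]
clip u [0.2072, 0.2071, 0.2069, 0.207, 0.2072, 0.2073, 0.2073]
plate plane slope u,v,z0 [-0.00589437 -0.00072677  0.10273719] -0.13581993372261064 -0.015505217835347456
230 256 [-0.13576812]
245 256 [-0.13614583]
260 257 [-0.13605938]
275 258 [-0.13597834]
```

Emit:
apply_moves --series '[{"x": 0.01,"y": 0.0015,"z": 0.001,"wx": -0.002,"wy": 0.003,"wz": 0.001,"fingers": -1},{"x": 0.01,"y": 0.001,"z": 0.0007,"wx": 0,"wy": 0.0015,"wz": 0.0005,"fingers": -1},{"x": 0.006,"y": 0,"z": 0.0007,"wx": 0,"wy": 0.0015,"wz": 0,"fingers": -1},{"x": 0,"y": 0,"z": 0.0005,"wx": 0,"wy": 0.001,"wz": 0,"fingers": -1},{"x": 0,"y": 0,"z": 0,"wx": 0,"wy": 0,"wz": 0,"fingers": -1}]'

```text
clock: 14.58
tool_pos: [0.5831, 0.0394, 0.111]
eef_rot: [-0.673, 0.739, -0.004, 0.001]
contact_force: [-0.6, 2.4, 1.2]
opening: 0.269
```

```bash
cat > slope.py <<'E'
import sys
from h import *
for t in sys.argv[1:]:
    L=load(t); C=cloud(L); p=L['p'].astype(int); Z=C[...,2]
    m=(abs(Z-.102)<.006)&(p[...,1]>130)&(p[...,2]>130); m[298:]=0
    w=C[m]; w=w[abs(w@V-.573)<.036]; A=np.c_[w@U,w@V-.573,np.ones(len(w))]; print(t,len(w),'slope u,v,z0',np.linalg.lstsq(A,w[:,2],rcond=None)[0].round(4),(w@U).min().round(3),(w@U).max().round(3))
E
python3 -c "
from h import *
need(np.array([.5963,.1987,.111])+.1701*U);print(get_state()['moment']); snap('wrist','w7'); snap('top','top7')"; python3 slope.py w2 w4 w5 w6 w7; python3 end.py top7 .2
```

```text
t 14.57 tcp [0.5831 0.0394 0.111 ] F [-0.6  2.4  1.2] open 0.269
shift(now axes) [0.0128 0.0029 0.0001] shift(goal axes) [0.0129 0.0028 0.    ] turn [-0.0019 -0.0012  0.0012]
[ 1.01200258  0.15037034 -0.1606873 ]
w2 29973 slope u,v,z0 [-0.0003 -0.0002  0.1025] -0.193 0.034
w4 10778 slope u,v,z0 [-0.0003  0.0002  0.1025] -0.075 0.035
w5 28096 slope u,v,z0 [-0.0002 -0.0002  0.1024] -0.285 0.035
w6 20750 slope u,v,z0 [-0.0061  0.0009  0.1023] -0.136 0.064
w7 20695 slope u,v,z0 [-0.0004  0.0008  0.1024] -0.125 0.074
end u vs v [0.213  0.2155 0.1975 0.197  0.1965 0.196  0.196  0.1965 0.197  0.197 ] 0.19700000000000004
ptr u [0.2068, 0.2069, 0.2071, 0.207, 0.207, 0.2069, 0.207, 0.207, 0.2071]
clip u [0.2072, 0.207, 0.2069, 0.207, 0.2072, 0.2073, 0.2073]
```

Emit:
apply_moves --series '[{"x": 0.009,"y": 0.001,"z": 0.0003,"wx": 0,"wy": 0.001,"wz": 0.0005,"fingers": -1},{"x": 0.009,"y": 0.001,"z": 0.0003,"wx": 0,"wy": 0.001,"wz": 0.0005,"fingers": -1},{"x": 0.004,"y": 0,"z": 0.0003,"wx": 0,"wy": 0.001,"wz": 0,"fingers": -1},{"x": 0,"y": 0,"z": 0,"wx": 0,"wy": 0.0,"wz": 0,"fingers": -1},{"x": 0,"y": 0,"z": 0,"wx": 0,"wy": 0,"wz": 0,"fingers": -1}]'

```text
clock: 15.3
tool_pos: [0.5819, 0.0297, 0.1111]
eef_rot: [-0.674, 0.739, -0.005, 0.003]
contact_force: [-0.4, 3.7, 2.8]
opening: 0.264
```

```bash
python3 -c "
from h import *
need(np.array([.5963,.1987,.111])+.1701*U);print(get_state()['moment']); snap('wrist','w8'); snap('top','top8')"; python3 slope.py w8; python3 end.py top8 .2
```

```text
t 15.3 tcp [0.5819 0.0297 0.1111] F [-0.4  3.7  2.8] open 0.264
shift(now axes) [0.0006 0.0025 0.0001] shift(goal axes) [0.0007 0.0025 0.0001] turn [-0.0033 -0.0007  0.0017]
[ 1.0297693   0.29552745 -0.13244215]
w8 20844 slope u,v,z0 [-0.0015  0.0017  0.1023] -0.116 0.084
end u vs v [0.2125 0.2155 0.2055 0.2065 0.2065 0.207  0.207  0.2065 0.2055 0.2055] 0.20650000000000004
ptr u [0.2068, 0.2069, 0.2071, 0.207, 0.2069, 0.2069, 0.2069, 0.207, 0.2075]
clip u [0.2072, 0.2071, 0.2069, 0.207, 0.2072, 0.2073, 0.2073]
```

Emit:
apply_moves --series '[{"x": 0.0004,"y": 0,"z": 0.0006,"wx": -0.003,"wy": 0.0008,"wz": 0,"fingers": -1},{"x": 0,"y": 0,"z": 0,"wx": 0,"wy": 0.0,"wz": 0,"fingers": -1},{"x": 0,"y": 0,"z": 0,"wx": 0,"wy": 0,"wz": 0,"fingers": -1},{"x": 0,"y": 0,"z": 0,"wx": 0,"wy": 0,"wz": 0,"fingers": -1}]'

```text
clock: 15.9
tool_pos: [0.5818, 0.0297, 0.111]
eef_rot: [-0.674, 0.739, -0.002, -0.001]
contact_force: [-0.9, 2.9, 3.9]
opening: 0.264
```

```bash
python3 -c "
from h import *
need(np.array([.5963,.1987,.111])+.1701*U);print(get_state()['moment']); snap('wrist','w9'); snap('top','top9'); snap('scene','scene9')
L=load('scene9')['p'][180:290,220:430,::-1]; L2=load('top9')['p'][150:370,110:540,::-1]; cv2.imwrite('pics/c9.png',np.vstack([cv2.resize(L,(560,294),interpolation=cv2.INTER_CUBIC),cv2.resize(L2,(560,287))]))"; python3 slope.py w9; python3 end.py top9 .2
```

```text
t 15.9 tcp [0.5818 0.0297 0.111 ] F [-0.9  2.9  3.9] open 0.264
shift(now axes) [0.0006 0.0024 0.    ] shift(goal axes) [0.0006 0.0024 0.    ] turn [-0.0001 -0.0014  0.0017]
[ 1.18751366  0.1040041  -0.08941556]
w9 20911 slope u,v,z0 [-0.0002  0.0011  0.1024] -0.116 0.085
end u vs v [0.2125 0.2155 0.2055 0.2065 0.2065 0.207  0.207  0.2065 0.2055 0.2055] 0.20650000000000004
ptr u [0.2068, 0.2069, 0.2071, 0.207, 0.207, 0.2069, 0.207, 0.2071, 0.2076]
clip u [0.2072, 0.207, 0.2069, 0.207, 0.2072, 0.2073, 0.2073]
```

View pics/c9.png

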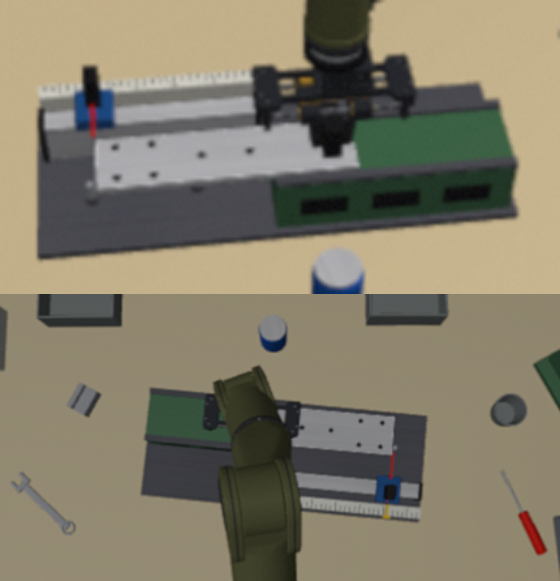

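The scene crop shows the plate level on the block, held by the gripper, with its end at the red pointer. The carriage is in line with the clip, and the screws and bench items are where they were.

```bash
python3 -c "
from plant import *
print(get_state()['qd']); print(finish_job())"
```

```text
[ 3.86433963e-04 -1.22689954e-04  5.18532899e-05 -7.91945987e-04
  9.53425729e-04  1.33840733e-03  4.70213699e-04]
the job is handed in; nothing more can be done
None
```

I set the carriage at the clip and released it. Then I slid the plate out by its handle until its outer end was under the pointer, and handed the job in at about 16 s with the gripper still holding the plate.

- **Pointer and clip:** they agree to under 1 mm in both the wrist and top cameras.
- **Plate end and pointer:** the plate end is about 0.5 mm from the pointer in the top camera (0.2065 m against 0.2070 m).
- **Plate level:** the slope along the slide is about 0.01° and the slope across it about 0.06°. The plate's top is at 102.4 mm, the same as before it moved.
- **At hand-in:** the arm was still, the grip command was 50 N, and the last wrist force reading was about 5 N.
- **Loose things:** the screws and the bench items looked undisturbed in the last pictures, though I did not measure their positions.

**Departures on the way:**
- The plate pitched by about 0.35° late in the slide, when the tool tilted slightly. It may have done so by more early in the slide, when the tool was tilted about 0.75°. I levelled it out each time.
- The top camera's position along the slide reads about 2 mm further out than the wrist camera's. I therefore compared the pointer, clip and plate end only within the same picture.

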